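# Click the lost die cassette back into the shape punch

### The job

The star die cassette has turned up among the lost property. Lift the guard of the shape punch right over until it rests on its stop, then slide the cassette, wide head first, into the bay until the spring catch clicks behind its head. Ease it in and stop once it has clicked - do not ram it - then let go, leaving the guard open and the other things where they are.

Things in the scene. Friction and masses are not known exactly. Their poses are not given: they have to be found in the camera images.
- bay_mouth (a point): Mouth of the shape punch's bay (fixed grey steel bed 137 x 170 mm, 20 mm high, two side rails): point on the bed's surface, 20 mm above the table, on the centre line, where the flares begin, 3 mm inside the bed's edge. x points into the bay (sliding direction), y to the hinge side, z up. Channel 59 mm wide, flared to 70 mm over the first 10 mm; lips 24 mm above the bed overhang both edges by 5 mm.
- buffer (a joint): Compression in m (0 to 0.0065) of the rubber-faced spring buffer at the bay's end: 3 N per mm, 0.0015 at the click, 0.0065 at its dead stop, so 5 mm of travel beyond the click. Catch and buffer share a carriage that sits up to 10 mm nearer or farther each time, not told: the clicked cassette's middle stands 15 to 35 mm inside bay_mouth. More than 25 N on catch or buffer counts as ramming.
- cassette_mid (a point): Middle of the die cassette, half-way up: a loose flat grey plastic T, 138 mm long, 22 mm thick, 160 g, starting flat on the table. x points from tongue to head. Head x = +19 to +69 mm, 56 mm wide, front corners cut 6 mm, steel square with a star on top; tongue x = -69 to +19 mm, 30 mm wide, black ribs. When clicked in, tongue beyond x = -45 mm is still clear of the rails for the fingers: grip it near its end, x about -57 mm.
- guard (a joint): Guard angle in rad: 0 shut, 1.85 open on its stop (leaning past upright). It falls shut if let go below about 1.5 and falls onto its stop above about 1.65. Shut, its front skirt covers the mouth of the bay. About 300 g.
- guard_hinge (a point): Point on the hinge line of the guard, level with the middle of its bar, 57 mm above the table. The hinge line runs along the x of this point (parallel to bay_mouth x), on the +y side.
- guard_bar (a point): Centre of the steel lifting bar on the guard's free edge: round bar 10 mm in diameter, 60 mm long, running parallel to the hinge line at 205 mm from it, 57 mm above the table when the guard is shut, with a 35 mm free gap to the guard's edge. Opening carries it up and over, in the upright plane through the hinge point, towards the hinge side.
- catch (a joint): How far the spring catch is pushed aside, in m: 0 at rest (tooth in the channel), about 0.004 to 0.0065 while the cassette's head passes it, back under 0.001 once clicked behind the head. The head meets it about 60 mm before home and needs about 10 N to pass. A small steel tooth, 21 mm long with a sloping front, in a gap of the rail on the hinge side.
- palette: Bystander, leave in place: blue plastic paint palette with eight round wells, 200 x 120 x 14 mm, origin under its centre
- sharpener: Bystander, leave in place: steel block pencil sharpener, 50 x 36 x 35 mm, origin under its centre
- hedgehog: Bystander, leave in place: white clay hedgehog model with spines, 75 mm long, 55 mm high, origin under its centre
- eraser: Bystander, leave in place: green eraser block, 50 x 24 x 14 mm, origin under its centre
- brush: Bystander, leave in place: wooden paint brush lying flat, origin under its middle
Not all that is in view belongs to the job. What is shaped like the part that bears cassette_mid but red or turquoise is not meant.

How it is judged:
By the outcome, as a careful person would: the job done as asked, in the order asked, and still so for the second after the job is handed in, with the robot touching nothing.
It also fails if it takes over 61 s, if anything falls off the work surface, if the arm or the gripper's body presses on something with over 40 N, if the wrist force passes 120 N, or if a joint passes its speed limit or range.

### The arm

A 6-joint arm with a two-finger parallel gripper is mounted at the origin on the work surface. World frame = base frame: x ahead of the robot, y to its left, z up, the work surface at z = 0. Lengths are in m, angles in rad, forces in N, time in s.
With the tool pointing down it reaches from about 0.375 to 0.975 m from the base axis. Payload 3.8 kg.
Tool frame: the origin (TCP) lies on the centre line of the jaws, within the pads' length; the fingertips stand 19 mm ahead of it and the grasp point (between the pads) is the TCP; z points along the fingers, x is the direction in which the jaws open and shut, and the axes are right-handed (so a half turn about z gives the same grasp; the last joint's range is limited). The gripper opens to 88 mm and grips with 3 to 60 N. Pads are 18 mm wide; open, the fingers measure 123 mm over their backs; the gripper's body (75 mm by 187 mm) begins 45 mm behind the grasp point.
Start: joints at [1.251, 0.264, 1.604, -0, 1.274, -0.037], TCP at [0.188, 0.648, 0.258] pointing down, gripper open.
Joint ranges: [-2.63, 2.63], [-0.94, 2.18], [0.31, 2.57], [-1.31, 4.45], [0, 2.66], [-2.55, 2.55]. Speed limits (rad/s): [2.57, 2.57, 3.14, 3.14, 3.14, 3.14].

### API

Orientations are given as a unit quaternion [w, x, y, z].
In Python, from cell import r gives the robot as it stands. The module is installed in compiled form; this text tells all that it offers. Calls block until the motion is done:
- r.goto(position, orientation): joint-space move of the TCP to a pose.
- r.move_linear(position, rotation=None, vel=0.15, force_limit=None): straight line of the TCP; rotation=None keeps the orientation; vel is the mean speed in m/s. With force_limit (N) it stops when the force on the tool has changed by that much, and returns True; else False.
- r.movej(angles): joint-space move.
- r.ungrasp() and r.grasp(force=None): open the fingers fully, or close them until they stop; force is the grip in N (None keeps the last).
- r.hold(seconds).
- r.inverse_kinematics(position, orientation): joint angles nearest the present ones, or None.
- r.sense(): the state.
- r.camera(name): name is "scene" or "side" or "wrist"; returns a dict with "color" (480x640x3 uint8, red, green, blue), "vertical_fov" (degrees; the focal length in pixels is half the picture's height over the tangent of half this angle, whatever the lens; pixels are square), "cx", "cy" (the principal point, pixels), "rvec" (rotation vector, rad) and "tvec" (3), from world to camera coordinates, as OpenCV has them; the wrist camera has in their place "hand_eye" (4x4, takes a point from camera to tool coordinates, whose origin is the TCP and whose axes are the tool frame's). Camera axes: x right, y down, z forward; pixel columns grow to the right and rows downward; lengths in m; the calibration is good to about 2 mm. A picture is of the moment at which its call begins: read the wrist's pose just before it. There is no depth.
A pose or a line that the arm cannot do raises r.MotionError and nothing moves.
- r.close_job(): hands the job in, once; it reports no verdict.
The state is a dict: "t": time; "joint_pos": joint angles; "joint_vel": joint speeds; "joint_efforts": joint torques, N m; "position": TCP position; "eef_rot": TCP orientation; "ft_force": force on the tool from outside, world axes, zero at the start; "ft_torque": the same for the moment, N m; "width": opening from 0.0 (shut) to 1.0 (fully open).
Only numpy, scipy, OpenCV 4.12 (cv2) and the standard library are available. Lean on these libraries where they do the work, as an engineer would, in place of code of your own. Each camera call takes 0.05 s, during which the arm holds its last target.

## Working session

There is one attempt and no reset: what is moved stays moved. The work goes in short steps, each a Python script; the robot and the scene stay as the last script left them, time stands still between calls to the robot, and variables do not carry over. Pictures are saved under pics/ and viewed, and the job is handed in when it is done.

```bash
ls; mkdir -p pics; python3 - <<'E'
from cell import r
import cv2, numpy as np
s=r.sense(); print(s)
for n in ["scene","side","wrist"]:
    c=r.camera(n); cv2.imwrite(f"pics/{n}0.png",c["color"][:,:,::-1])
    print(n,{k:v for k,v in c.items() if k!="color"})
E
```

```text
pics
{'t': 0.0, 'joint_pos': array([ 1.25110537e+00,  2.64755010e-01,  1.60535885e+00,  2.25901220e-05,
        1.27368160e+00, -3.69420586e-02]), 'joint_vel': array([ 8.03158314e-04,  1.71644490e-05, -4.14277091e-04,  1.44272834e-03,
        6.89321505e-04, -1.19678991e-03]), 'joint_efforts': array([ 2.64848844e-03, -5.02131736e+01, -3.56871557e+01,  7.32744928e-02,
        2.96216039e-02, -1.55470743e-04]), 'position': array([0.18813794, 0.6475653 , 0.25639488]), 'eef_rot': array([ 6.19453332e-04,  7.99687836e-01,  6.00414983e-01, -9.10759430e-04]), 'ft_force': array([-0.51902438, -0.1825446 , -0.35741108]), 'ft_torque': array([ 0.01939295, -0.02748146,  0.00172231]), 'width': 0.993764505065233}
scene {'vertical_fov': 43.790177479016855, 'cx': 321.06361382795905, 'cy': 245.54505640589872, 'rvec': array([ 2.3513884 ,  0.78050618, -0.30331666]), 'tvec': array([-0.42796273, -0.22786799,  1.91335712])}
side {'vertical_fov': 48.38354289601801, 'cx': 317.2071291813252, 'cy': 241.84617409256688, 'rvec': array([ 2.21202211, -0.70792184,  0.3249773 ]), 'tvec': array([-0.45766388,  0.24053783,  1.48324565])}
wrist {'vertical_fov': 69.41862787025698, 'cx': 316.4462227282974, 'cy': 239.70950105020373, 'hand_eye': array([[ 9.99999985e-01, -1.65069817e-04, -4.68899203e-05,
         7.48873776e-04],
       [ 1.71599388e-04,  9.62891436e-01,  2.69888964e-01,
        -6.93984532e-02],
       [ 5.99380604e-07, -2.69888969e-01,  9.62891450e-01,
        -1.26777788e-01],
       [ 0.00000000e+00,  0.00000000e+00,  0.00000000e+00,
         1.00000000e+00]])}
```

View pics/scene0.png

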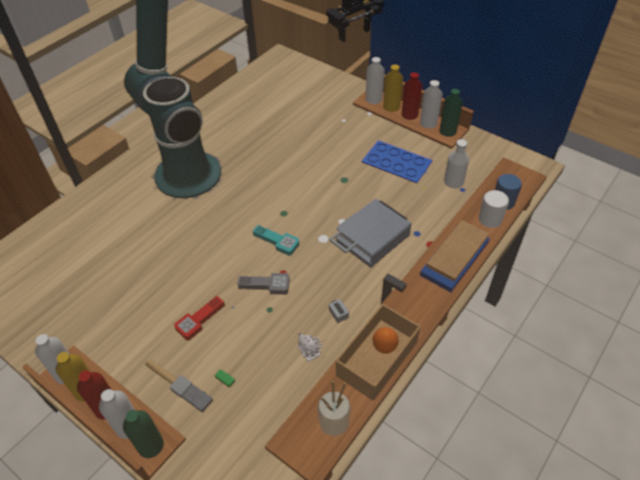

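View pics/side0.png

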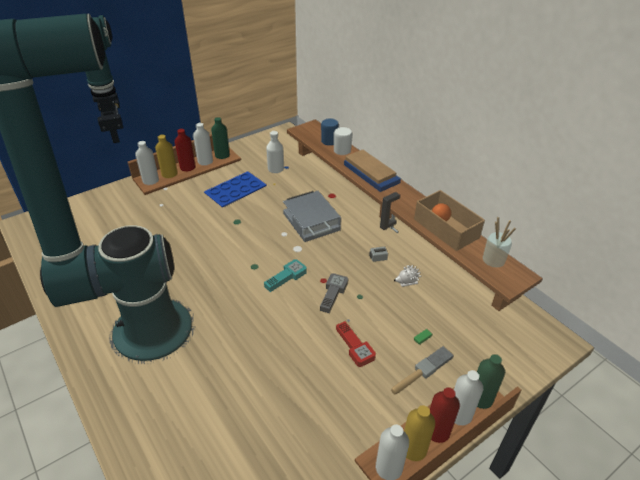

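View pics/wrist0.png

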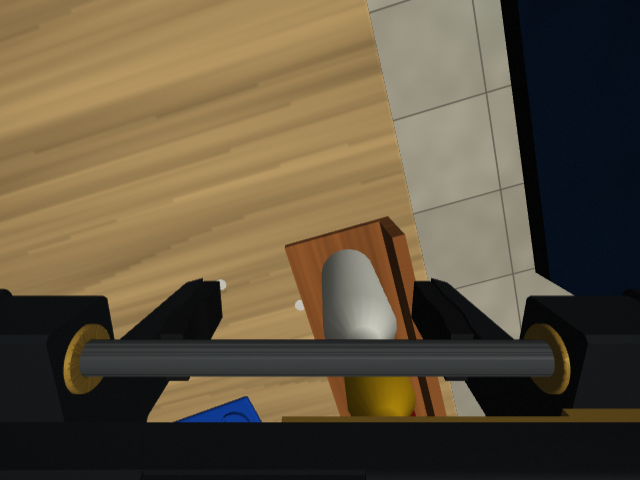

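Candidates for the cassette: grey T at scene (264,284), red T at (200,317), and turquoise T at (276,239). The grey one fits the description. I'll check it and the punch in close crops.

```bash
cat > h.py <<'E'
import cv2, numpy as np
from scipy.spatial.transform import Rotation as R
def K(c):
    f=240/np.tan(np.radians(c["vertical_fov"])/2)
    return np.array([[f,0,c["cx"]],[0,f,c["cy"]],[0,0,1]])
def ext(c,s=None):
    "world->cam R,t"
    if "rvec" in c:
        return cv2.Rodrigues(np.array(c["rvec"]))[0],np.array(c["tvec"])
    q=s["eef_rot"]; T=np.eye(4); T[:3,:3]=R.from_quat([q[1],q[2],q[3],q[0]]).as_matrix(); T[:3,3]=s["position"]
    M=np.linalg.inv(T@c["hand_eye"]); return M[:3,:3],M[:3,3]
def proj(P,c,s=None):
    Rm,t=ext(c,s); return cv2.projectPoints(np.atleast_2d(P).astype(float),cv2.Rodrigues(Rm)[0],t,K(c),None)[0][:,0]
def ray(uv,c,z,s=None):
    "cast pixels on plane height z"
    Rm,t=ext(c,s); uv=np.atleast_2d(uv).astype(float)
    d=(np.linalg.inv(K(c))@np.c_[uv,np.ones(len(uv))].T).T@Rm; o=-Rm.T@t
    k=(z-o[2])/d[:,2]; return o+d*k[:,None]
def crop(img,x0,y0,w,h,s,name):
    cv2.imwrite(name,cv2.resize(img[y0:y0+h,x0:x0+w,::-1],None,fx=s,fy=s,interpolation=cv2.INTER_CUBIC))
def q_down(ang):
    "tool z down, tool x at world angle ang"
    x=np.array([np.cos(ang),np.sin(ang),0]); z=np.array([0,0,-1.]); y=np.cross(z,x)
    q=R.from_matrix(np.c_[x,y,z]).as_quat(); return np.array([q[3],q[0],q[1],q[2]])
E
python3 - <<'E'
from cell import r
from h import *
c=r.camera("scene"); crop(c["color"],220,180,200,150,4,"pics/sc1.png")
d=r.camera("side"); crop(d["color"],260,170,160,120,5,"pics/si1.png")
print("grey",ray([[264,284]],c,.011),ray([[333,293]],d,.011))
print("punch",ray([[372,232]],c,.05),ray([[312,215]],d,.05))
print("black",ray([[386,298]],c,0),ray([[386,225]],d,0))
E
```

```text
grey [[ 0.48535566 -0.1885716   0.011     ]] [[ 0.48318707 -0.19123215  0.011     ]]
punch [[0.63445626 0.10959298 0.05      ]] [[0.6153329  0.10292145 0.05      ]]
black [[ 0.77271583 -0.02436375  0.        ]] [[ 0.82606187 -0.03639685  0.        ]]
```

View pics/sc1.png

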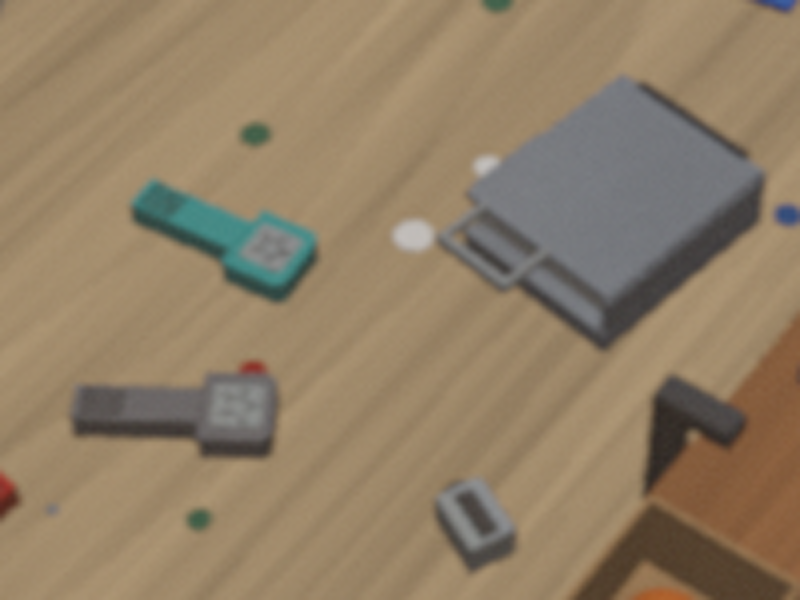

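View pics/si1.png

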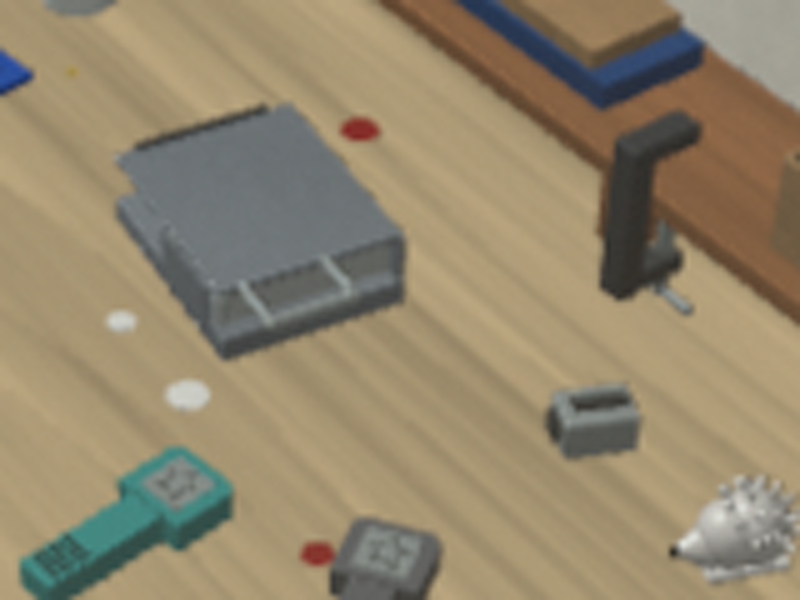

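```bash
python3 - <<'E'
from cell import r
from h import *
c=r.camera("scene"); d=r.camera("side")
sc=lambda p:np.array(p)/4+[220,180]; si=lambda p:np.array(p)/5+[260,170]
print("bar ends", ray([sc([447,240]),sc([505,283])],c,.057)); 
print("bar side", ray([si([270,318]),si([355,285])],d,.057))
print("hinge sc", ray([sc([640,85]),sc([745,155])],c,.057)); print("hinge side", ray([si([140,148]),si([265,108])],d,.057))
print("top corners sc", ray([sc([622,78]),sc([762,175]),sc([610,300]),sc([472,190])],c,.06))
print("cassette", ray([sc(p) for p in([75,388],[70,412],[200,410],[278,378],[272,440],[205,372],[240,405])],c,.022))
E
```

```text
bar ends [[0.56411127 0.01437773 0.057     ]
 [0.61873462 0.0069782  0.057     ]]
bar side [[0.56125202 0.01533199 0.057     ]
 [0.62492923 0.01017648 0.057     ]]
hinge sc [[0.5900682  0.21652255 0.057     ]
 [0.68822897 0.20315211 0.057     ]]
hinge side [[0.59151683 0.21184553 0.057     ]
 [0.68818854 0.19999447 0.057     ]]
top corners sc [[0.57701007 0.21217878 0.06      ]
 [0.70912184 0.1916154  0.06      ]
 [0.68586393 0.03491009 0.06      ]
 [0.55255127 0.05963518 0.06      ]]
cassette [[ 0.4207055  -0.21695601  0.022     ]
 [ 0.43150771 -0.23392545  0.022     ]
 [ 0.5011404  -0.18061362  0.022     ]
 [ 0.5266118  -0.12857065  0.022     ]
 [ 0.55581106 -0.17096356  0.022     ]
 [ 0.48323556 -0.15414713  0.022     ]
 [ 0.52022473 -0.16140931  0.022     ]]
```

Choice: the grey T at scene (264,284), with a grey body, a star plate on its head and black ribs on its tongue. The hinge is on the +y side and the mouth faces low x. Next I'll take one wrist look to refine the cassette and the bar.

```bash
python3 - <<'E'
from cell import r
from h import *
r.goto([.53,-.10,.38],q_down(np.radians(-7.5)))
s=r.sense(); c=r.camera("wrist"); cv2.imwrite("pics/w1.png",c["color"][:,:,::-1])
np.savez("w1.npz",c=c,s=s,allow_pickle=True); print(s["t"],s["position"])
E
```

```text
3.275 [ 0.5301491  -0.09931418  0.37978798]
```

View pics/w1.png

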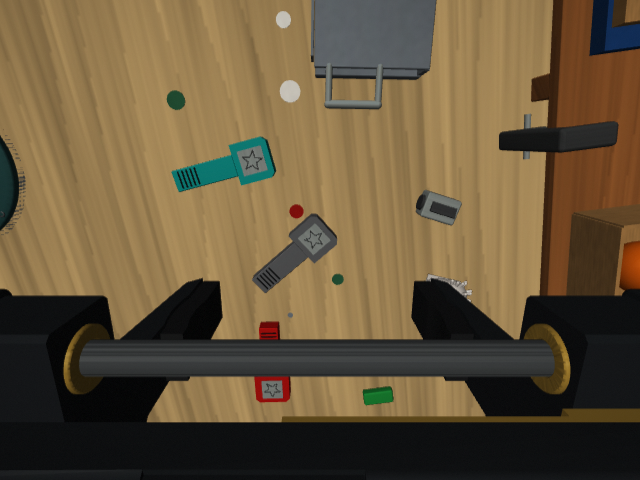

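The wrist view shows the grey cassette with its star head at (314,238) and ribbed tongue end at (263,283). The lifting bar is at (353,105). The turquoise decoy is at (230,165) and the red one at (272,365).

```bash
python3 - <<'E'
from h import *
f=np.load("w1.npz",allow_pickle=True); c=f["c"].item(); s=f["s"].item()
print("bar", ray([[328,105],[381,106.5],[354,105.5]],c,.057,s))
print("guard edge",ray([[313,66],[417,70]],c,.06,s))
img=c["color"].astype(int); 
m=((img.max(2)-img.min(2)<22)&(img.max(2)<170)).astype(np.uint8)
roi=np.zeros_like(m); roi[205:297,245:345]=1; m&=roi
m=cv2.morphologyEx(m,cv2.MORPH_CLOSE,np.ones((5,5)))
n,l,st,_=cv2.connectedComponentsWithStats(m); k=1+np.argmax(st[1:,4]); print(st[k])
m=(l==k).astype(np.uint8); cn=max(cv2.findContours(m,0,2)[0],key=cv2.contourArea)
box=cv2.boxPoints(cv2.minAreaRect(cn)); print(box)
ap=cv2.approxPolyDP(cn,2.2,True)[:,0]; print(ap.tolist())
P=ray(ap,c,.022,s); print(P.round(4).tolist())
v=np.ascontiguousarray(c["color"][:,:,::-1]); cv2.drawContours(v,[cn],-1,(0,0,255),1); cv2.imwrite("pics/w1c.png",cv2.resize(v[190:310,150:350],None,fx=4,fy=4))
print("turq",ray([[180,181],[272,180],[264,140],[232,145]],c,.022,s).round(4).tolist())
E
```

```text
bar [[0.55875102 0.0120278  0.057     ]
 [0.6224697  0.00197647 0.057     ]
 [0.59001975 0.00736694 0.057     ]]
guard edge [[0.54633619 0.05658548 0.06      ]
 [0.66713345 0.03646925 0.06      ]]
[ 252  214   85   79 2556]
[[244.90608 270.81473]
 [314.34775 210.63199]
 [340.14978 240.40356]
 [270.7081  300.5863 ]]
[[316, 214], [311, 214], [289, 234], [291, 243], [254, 275], [252, 279], [265, 292], [305, 258], [314, 262], [336, 244], [335, 235]]
[[0.5258, -0.1267, 0.022], [0.5188, -0.1258, 0.022], [0.4833, -0.1508, 0.022], [0.4841, -0.1646, 0.022], [0.4218, -0.2067, 0.022], [0.4177, -0.2126, 0.022], [0.4335, -0.236, 0.022], [0.5012, -0.19, 0.022], [0.5135, -0.1979, 0.022], [0.5489, -0.1746, 0.022], [0.5491, -0.1609, 0.022]]
turq [[0.3448, -0.0561, 0.022], [0.4716, -0.0713, 0.022], [0.4697, -0.0173, 0.022], [0.4257, -0.0181, 0.022]]
```

View pics/w1c.png

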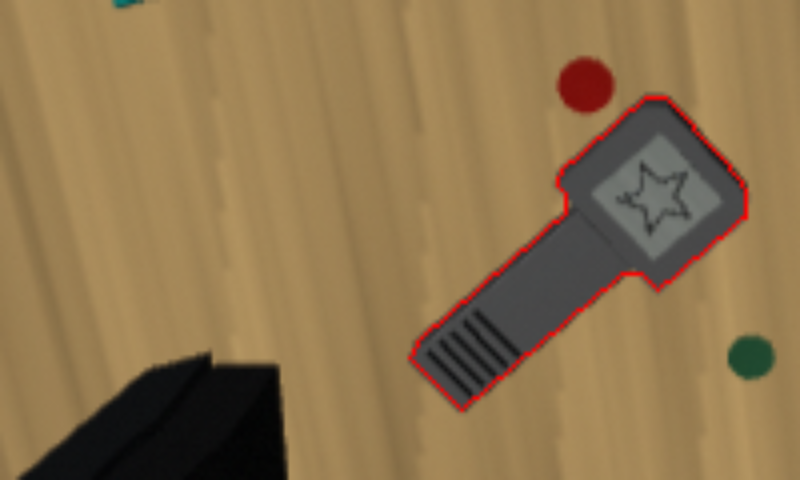

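```bash
cat > g.py <<'E'
from h import *
A=np.radians(-8.5); XB=np.array([np.cos(A),np.sin(A),0]); YB=np.array([-np.sin(A),np.cos(A),0]); Z=np.array([0,0,1.])
def quat(x,z):
    q=R.from_matrix(np.c_[x,np.cross(z,x),z]).as_quat(); return np.array([q[3],q[0],q[1],q[2]])
B0=np.array([.5905,.0085,.057])
zt=(YB-Z)/2**.5; u=(YB+Z)/2**.5; QL=quat(XB,zt)
def bar(th): return B0+.205*((1-np.cos(th))*YB+np.sin(th)*Z)
def stick(th,du=.014,dz=.009): return bar(th)-du*u-dz*zt
def tcp_pose(cdir,a=np.radians(25)):
    "orientation gripping cassette whose axis is cdir (rad), tilt a"
    X=np.array([np.cos(cdir),np.sin(cdir),0]); Y=np.cross(Z,X)
    return quat(Y,np.sin(a)*X-np.cos(a)*Z)
E
python3 - <<'E'
from cell import r
from g import *
for p in [stick(0,.02,.10),stick(0,.02)]+[stick(t) for t in np.linspace(0,1.85,7)]:
    q=r.inverse_kinematics(p,QL); print(p.round(3), None if q is None else np.round(q,2))
print("pick",r.inverse_kinematics([.4355,-.2161,.024],tcp_pose(np.radians(35.3))))
print("pick up",r.inverse_kinematics([.4355,-.2161,.15],tcp_pose(np.radians(35.3))))
for x in(-.13,-.035): print("ins",r.inverse_kinematics(np.array([.56,.13,.043])+x*XB,tcp_pose(A)))
f=np.load("w1.npz",allow_pickle=True); c=f["c"].item(); s=f["s"].item()
print("red",ray([[260,322],[279,322],[256,400],[290,400]],c,.022,s).round(3).tolist())
E
```

```text
[ 0.578 -0.075  0.114] [-0.54  0.41  1.9   0.75  1.29 -0.78]
[ 0.587 -0.012  0.049] [-0.44  0.48  1.96  0.83  1.16 -0.82]
[ 0.588 -0.008  0.053] [-0.44  0.47  1.96  0.83  1.16 -0.81]
[0.59  0.002 0.116] [-0.42  0.37  1.95  0.81  1.22 -0.72]
[0.594 0.03  0.172] [-0.38  0.28  1.94  0.81  1.26 -0.62]
[0.6   0.073 0.217] [-0.3   0.22  1.92  0.82  1.28 -0.52]
[0.608 0.128 0.247] [-0.21  0.18  1.91  0.84  1.25 -0.42]
[0.618 0.189 0.258] [-0.1   0.17  1.9   0.86  1.2  -0.34]
[0.627 0.251 0.251] [ 0.    0.19  1.88  0.89  1.12 -0.28]
pick None
pick up None
ins [ 0.44497121 -0.05598157  2.48358287 -0.62329066  0.41677601 -0.44065927]
ins [ 0.3186542   0.09503226  2.32849948 -0.54748441  0.37419419 -0.62601267]
red [[0.417, -0.285, 0.022], [0.447, -0.289, 0.022], [0.386, -0.427, 0.022], [0.442, -0.434, 0.022]]
```

```bash
python3 - <<'E'
from cell import r
from g import *
r.grasp(10)
r.goto(stick(0,.02,.12),QL)
r.move_linear(stick(0,.020,.009),vel=.12,force_limit=15)
s=r.sense(); print(s["t"],s["position"],s["ft_force"],s["width"])
c=r.camera("side"); crop(c["color"],260,150,160,120,5,"pics/si2.png")
E
```

```text
6.7083 [ 0.58808086 -0.01231787  0.04977261] [-0.75480578  0.61729096  0.20580437] 0.004839493469185486
```

View pics/si2.png

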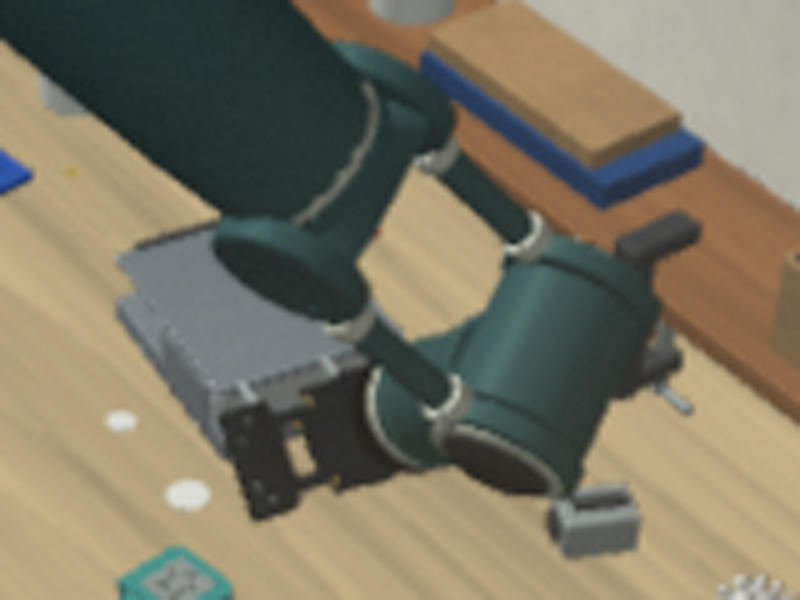

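The side view shows the fingers reaching in under the bar with no contact force yet. I'll lift in steps.

```bash
python3 - <<'E'
from cell import r
from g import *
for t in np.arange(.1,.56,.15):
    b=r.move_linear(stick(t),vel=.12,force_limit=25); s=r.sense(); print(round(t,2),b,s["ft_force"].round(2),s["t"])
c=r.camera("side"); crop(c["color"],260,150,160,120,5,"pics/si3.png")
s=r.sense();c=r.camera("wrist"); cv2.imwrite("pics/w3.png",c["color"][:,:,::-1])
E
```

```text
0.1 False [ 1.65 -2.53 -0.86] 7.1167
0.25 False [ 1.   -2.19 -1.03] 7.525
0.4 False [ 0.71 -1.18 -1.13] 7.9333
0.55 False [-0.44 -2.49 -0.9 ] 8.3417
```

View pics/si3.png

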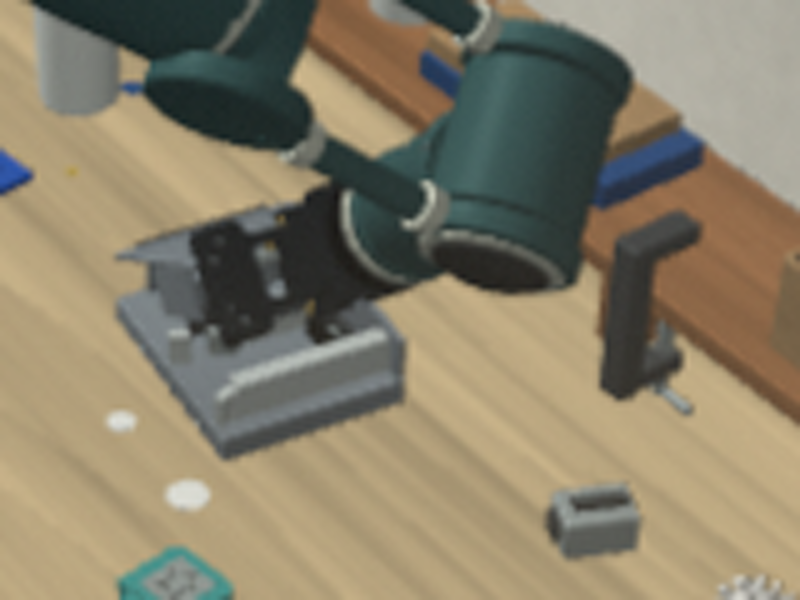

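View pics/w3.png

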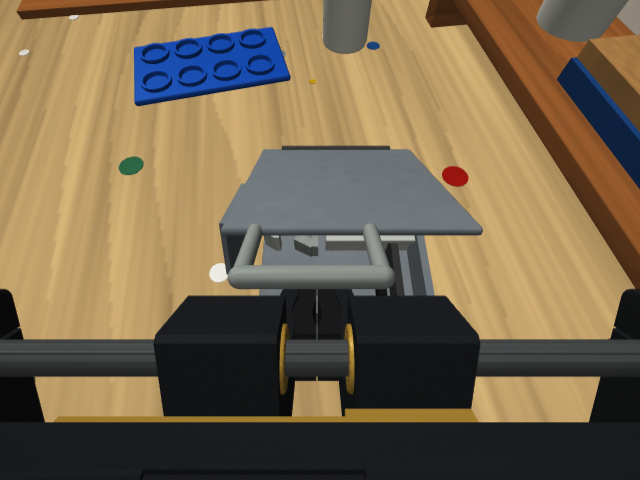

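The guard is rising with the fingers centred under the bar, at wrist (315,278). Continuing over.

```bash
python3 - <<'E'
from cell import r
from g import *
for t in list(np.arange(.75,1.6,.2))+[1.65,1.75,1.83]:
    b=r.move_linear(stick(t),vel=.15 if t<1.6 else .08,force_limit=20); s=r.sense(); print(round(t,2),b,s["ft_force"].round(2),s["t"])
    if b: break
c=r.camera("side"); cv2.imwrite("pics/si4.png",c["color"][:,:,::-1])
E
```

```text
0.75 False [ 0.95 -0.93 -1.14] 8.8667
0.95 False [-0.03 -0.8  -0.44] 9.2917
1.15 False [-0.68  0.35  0.64] 9.7167
1.35 False [ 1.05 -0.45  0.85] 10.1417
1.55 False [0.07 0.89 0.26] 10.5667
1.65 False [ 0.76 -1.12 -0.28] 10.975
1.75 False [ 0.78  0.52 -0.61] 11.3833
1.83 False [ 0.2  -0.75  0.83] 11.7417
```

View pics/si4.png

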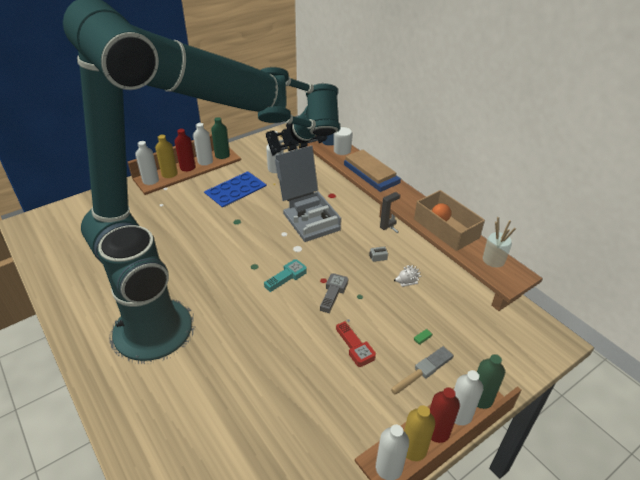

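```bash
python3 - <<'E'
from cell import r
from g import *
s=r.sense(); p=np.array(s["position"])
r.move_linear(p-.10*zt,vel=.25)
r.ungrasp()
r.goto([.60,-.01,.33],q_down(A))
s=r.sense(); c=r.camera("wrist"); cv2.imwrite("pics/w5.png",c["color"][:,:,::-1])
d=r.camera("scene");crop(d["color"],300,130,160,120,5,"pics/sc5.png")
np.savez("w5.npz",c=c,s=s,d=d); print(s["t"],s["position"])
E
```

```text
14.475 [ 0.59967345 -0.00922494  0.3294681 ]
```

View pics/w5.png

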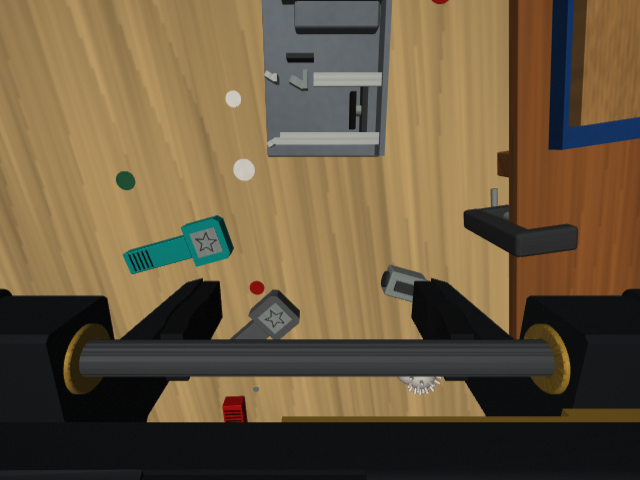

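View pics/sc5.png

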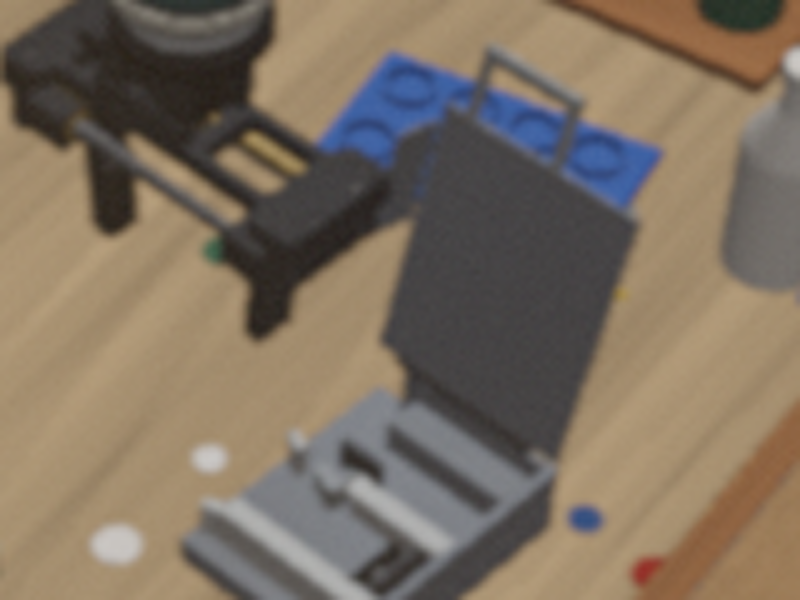

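```bash
python3 - <<'E'
from h import *
f=np.load("w5.npz",allow_pickle=True); c=f["c"].item()
crop(c["color"],250,0,160,165,5,"pics/w5c.png")
cv2.imwrite("pics/w5c.png",cv2.resize(c["color"][0:165,250:410,::-1],(776,800))[:600] if 0 else cv2.resize(c["color"][45:165,250:410,::-1],None,fx=5,fy=5,interpolation=cv2.INTER_CUBIC))
E
```

```text
(no output)
```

View pics/w5c.png

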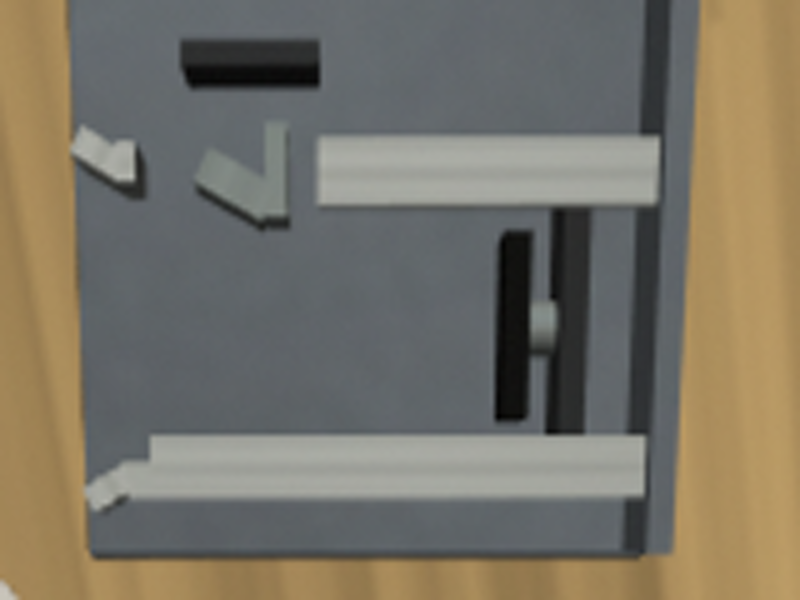

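```bash
python3 - <<'E'
from h import *
f=np.load("w5.npz",allow_pickle=True); c=f["c"].item(); s=f["s"].item()
g=lambda *p:[[250+a/5,45+b/5] for a,b in p]
up=ray(g((320,207),(658,207)),c,.044,s); lo=ray(g((150,435),(645,435)),c,.048,s)
ed=ray(g((72,60),(78,250),(91,548)),c,.02,s); bot=ray(g((92,552),(640,552)),c,.02,s)
for n,P in dict(up=up,lo=lo,edge=ed,bot=bot).items():
    d=P[-1]-P[0]; print(n,P[:,:2].round(4).tolist(),np.degrees(np.arctan2(d[1],d[0])).round(2),np.linalg.norm(d[:2]).round(4))
for a in (-8.5,-8.9):
    a=np.radians(a); X=np.array([np.cos(a),np.sin(a)]);Y=np.array([-np.sin(a),np.cos(a)])
    print("n up",up[:,:2]@Y,"lo",lo[:,:2]@Y,"bot",bot[:,:2]@Y,"edge x",ed[:,:2]@X,"lipend",up[:,:2]@X,lo[:,:2]@X)
# buffer face and tooth
print("buffer",ray(g((500,330)),c,.035,s)[0,:2]@X,"tooth",ray(g((270,222)),c,.03,s)[0,:2]@X)
E
```

```text
up [[0.6159, 0.12], [0.6894, 0.109]] -8.51 0.0743
lo [[0.5709, 0.0781], [0.6811, 0.0617]] -8.5 0.1115
edge [[0.5649, 0.1625], [0.5588, 0.1227], [0.5493, 0.0555]] -98.34 0.1081
bot [[0.5493, 0.0545], [0.682, 0.0347]] -8.49 0.1342
n up [0.20970852 0.20969862] lo [0.16166376 0.16166519] bot [0.13513242 0.13514472] edge x [0.53471632 0.53450268 0.53502184] lipend [0.59140627 0.66575402] [0.55305854 0.6645294 ]
n up [0.21383217 0.21434131] lo [0.16552087 0.1663005 ] bot [0.13886571 0.13981484] edge x [0.53299836 0.53306605 0.53405876] lipend [0.58992782 0.66427383] [0.55191644 0.66338458]
buffer 0.6311669657448385 tooth 0.5784220250262881
```

```bash
python3 - <<'E'
from cell import r
from g import *
X=XB;M=.5377*XB+.1857*YB
for a in (0,8,12,16,20,25):
    o=[]
    for z in (.023,.06,.12): o.append(r.inverse_kinematics([.4355,-.2161,z],tcp_pose(np.radians(35.3),np.radians(a))))
    for x in (-.14,-.06,-.03): o.append(r.inverse_kinematics(M+x*XB+[0,0,.043],tcp_pose(A,np.radians(a))))
    print(a,[None if q is None else q.round(2).tolist() for q in o])
f=np.load("w5.npz",allow_pickle=True); c=f["c"].item(); s=f["s"].item(); d=f["d"].item()
for z in(.03,.04,.05): print("buffer face est mid:",(ray([[350.5,105]],c,z,s)[0]-M)@XB-.0675)
# predicted skirt/guard pixels in scene crop
H=B0+.205*YB
E
```

```text
0 [None, None, None, [0.23, 0.07, 2.28, -0.0, 0.79, -1.19], [0.17, 0.2, 2.13, -0.0, 0.81, -1.25], [0.16, 0.24, 2.07, -0.0, 0.83, -1.27]]
8 [None, None, None, [0.27, 0.0, 2.36, -0.09, 0.66, -1.08], [0.2, 0.13, 2.22, -0.08, 0.66, -1.16], [0.18, 0.18, 2.16, -0.07, 0.67, -1.19]]
12 [None, None, None, [0.3, -0.03, 2.4, -0.16, 0.59, -1.0], [0.22, 0.1, 2.26, -0.14, 0.59, -1.1], [0.2, 0.15, 2.2, -0.13, 0.59, -1.13]]
16 [None, None, None, [0.32, -0.06, 2.44, -0.25, 0.52, -0.89], [0.24, 0.08, 2.3, -0.21, 0.51, -1.01], [0.21, 0.13, 2.25, -0.2, 0.52, -1.05]]
20 [None, None, None, [0.35, -0.08, 2.48, -0.38, 0.46, -0.76], [0.26, 0.06, 2.34, -0.32, 0.44, -0.89], [0.23, 0.11, 2.29, -0.3, 0.44, -0.94]]
25 [None, None, None, [0.39, -0.1, 2.52, -0.59, 0.4, -0.52], [0.29, 0.04, 2.39, -0.53, 0.36, -0.67], [0.25, 0.09, 2.34, -0.5, 0.35, -0.73]]
buffer face est mid: 0.028130294878274814
buffer face est mid: 0.027222415124400268
buffer face est mid: 0.026314535370525735
```

```bash
cat >> g.py <<'E'
M=.5377*XB+.1857*YB
def tp(cdir,a):
    X=np.array([np.cos(cdir),np.sin(cdir),0]); Y=np.cross(Z,X); a=np.radians(a)
    return quat(-Y,np.sin(a)*X-np.cos(a)*Z)
E
python3 - <<'E'
from cell import r
from g import *
for a in (0,10,15,20,25,30):
    o=[]
    for z in (.023,.06,.12): o.append(r.inverse_kinematics([.4355,-.2161,z],tp(np.radians(35.3),a)))
    for x in (-.14,-.06,-.03): o.append(r.inverse_kinematics(M+x*XB+[0,0,.043],tp(A,a)))
    print(a,[None if q is None else q.round(2).tolist() for q in o])
E
```

```text
0 [[-0.51, 0.19, 2.19, -0.0, 0.76, 0.44], [-0.51, 0.13, 2.17, -0.0, 0.84, 0.44], [-0.51, 0.04, 2.13, -0.0, 0.97, 0.44], [0.23, 0.07, 2.28, -0.0, 0.79, 1.95], [0.17, 0.2, 2.13, -0.0, 0.81, 1.89], [0.16, 0.24, 2.07, -0.0, 0.83, 1.88]]
10 [[-0.62, 0.16, 2.24, 0.26, 0.7, 0.14], [-0.62, 0.09, 2.23, 0.24, 0.78, 0.17], [-0.62, -0.0, 2.19, 0.21, 0.91, 0.21], [0.29, -0.02, 2.38, -0.13, 0.62, 2.1], [0.21, 0.12, 2.24, -0.1, 0.63, 2.01], [0.19, 0.17, 2.18, -0.1, 0.63, 1.98]]
15 [[-0.68, 0.15, 2.26, 0.4, 0.69, -0.03], [-0.68, 0.08, 2.25, 0.37, 0.77, 0.02], [-0.68, -0.01, 2.21, 0.32, 0.9, 0.08], [0.32, -0.05, 2.43, -0.23, 0.54, 2.22], [0.23, 0.08, 2.29, -0.19, 0.53, 2.11], [0.21, 0.13, 2.23, -0.18, 0.54, 2.07]]
20 [[-0.74, 0.15, 2.28, 0.54, 0.7, -0.2], [-0.74, 0.08, 2.27, 0.5, 0.77, -0.14], [-0.74, -0.01, 2.23, 0.44, 0.9, -0.06], [0.35, -0.08, 2.48, -0.38, 0.46, 2.38], [0.26, 0.06, 2.34, -0.32, 0.44, 2.25], [0.23, 0.11, 2.29, -0.3, 0.44, 2.21]]
25 [[-0.79, 0.17, 2.3, 0.68, 0.72, -0.37], [-0.79, 0.09, 2.29, 0.63, 0.79, -0.29], [-0.79, -0.01, 2.25, 0.56, 0.91, -0.19], None, [0.29, 0.04, 2.39, -0.53, 0.36, 2.47], [0.25, 0.09, 2.34, -0.5, 0.35, 2.41]]
30 [[-0.85, 0.19, 2.31, 0.81, 0.76, -0.53], [-0.85, 0.11, 2.3, 0.74, 0.82, -0.44], [-0.85, 0.0, 2.27, 0.67, 0.93, -0.32], None, None, None]
```

```bash
python3 - <<'E'
from cell import r
from g import *
f=np.load("w1.npz",allow_pickle=True); c=f["c"].item(); s=f["s"].item()
print("star",ray([[314.5,238.5]],c,.022,s))
C=np.array([.482,-.1832]); X=np.array([np.cos(np.radians(35.3)),np.sin(np.radians(35.3))])
p=np.r_[C-.062*X,.11]
r.goto(p,tp(np.radians(35.3),20))
s=r.sense(); c=r.camera("wrist"); cv2.imwrite("pics/w6.png",c["color"][:,:,::-1]); np.savez("w6.npz",c=c,s=s); print(s["t"],s["position"])
E
```

```text
star [[ 0.51895734 -0.16226153  0.022     ]]
15.8833 [ 0.43257057 -0.21943685  0.11100656]
```

View pics/w6.png

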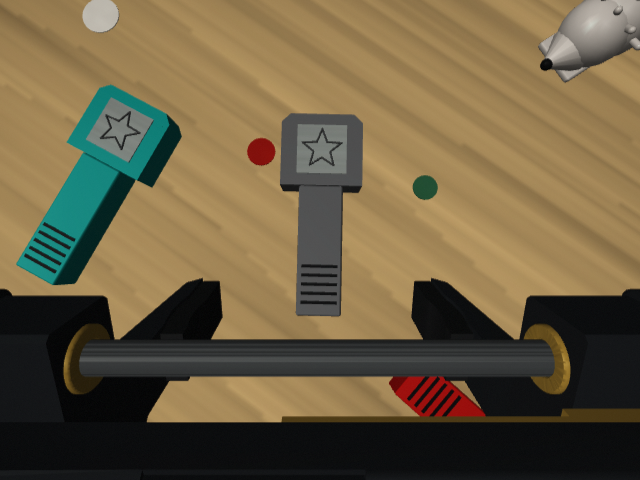

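The hover view shows the grey cassette between the fingers: star at (322,148), tongue end at (319,315). I'll measure it now; the fingers straddle the tongue and are clear of the red T.

```bash
python3 - <<'E'
from g import *
f=np.load("w6.npz",allow_pickle=True); c=f["c"].item(); s=f["s"].item()
g=ray([[281,185.5],[362,186],[297,315],[341.5,315.5],[300.5,192],[342,192],[289,114],[356,114.5],[322,149],[283,125],[362,125]],c,.022,s)[:,:2]
m=lambda i,j:(g[i]+g[j])/2
print("headw",np.linalg.norm(g[0]-g[1]),"tonguew",np.linalg.norm(g[2]-g[3]),"len",np.linalg.norm(m(2,3)-m(6,7)))
v=m(9,10)-m(2,3); print("dir tongueend->head",np.degrees(np.arctan2(v[1],v[0])))
v=m(6,7)-m(2,3); print("dir2",np.degrees(np.arctan2(v[1],v[0])))
X=v/np.linalg.norm(v)
print("mid from tongue",m(2,3)+.069*X,"from back",m(0,1)-.019*X,"front",m(6,7)-.069*X,"star",g[8]-.044*X)
E
```

```text
headw 0.05501813957749052 tonguew 0.029377543099685 len 0.13687984921595928
dir tongueend->head 34.30379686898955
dir2 34.35815856528035
mid from tongue [ 0.48213462 -0.18754913] from back [ 0.48119069 -0.18832545] front [ 0.48120991 -0.18818131] star [ 0.4816043  -0.18796013]
```

```bash
python3 - <<'E'
from cell import r
from g import *
D=np.radians(34.4); X=np.array([np.cos(D),np.sin(D)]); C=np.array([.4815,-.188])
p=np.r_[C-.062*X,.0238]; Q=tp(D,20)
r.move_linear(p+[0,0,.05],rotation=Q,vel=.15)
b=r.move_linear(p,vel=.08,force_limit=12); print("down",b)
r.grasp(45); s=r.sense(); print(s["t"],s["position"],s["width"]*88,s["ft_force"])
r.move_linear(np.array(s["position"])+[0,0,.08],vel=.15)
s=r.sense(); c=r.camera("wrist"); cv2.imwrite("pics/w7.png",c["color"][:,:,::-1]); print(s["t"],s["width"]*88,s["ft_force"])
E
```

```text
down False
18.0167 [ 0.43036417 -0.22302315  0.02380142] 29.693051238083005 [ 0.16331018 -0.3847573   0.66575469]
18.7 29.330490040766016 [-0.5630077   0.07859764 -1.37980316]
```

View pics/w7.png

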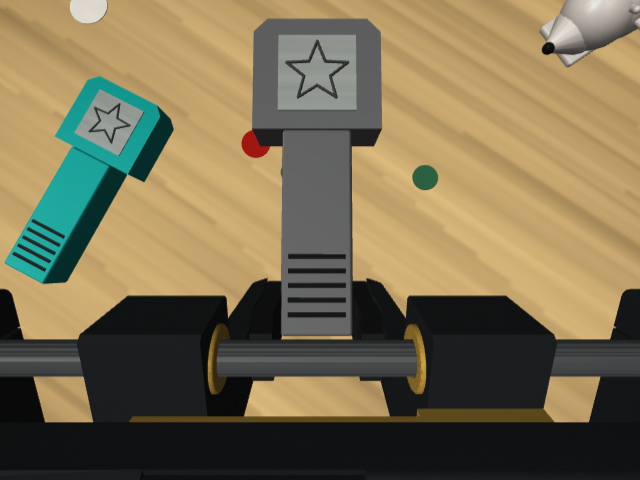

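The cassette is held squarely, star at (317,72) and tongue between the pads. I'll check its in-hand pose, then carry it to the mouth.

```bash
python3 - <<'E'
from cell import r
from g import *
s=r.sense(); c=r.camera("wrist"); z=s["position"][2]-.0018
g=ray([[254,129],[381,129],[263,19],[372,19],[283,335],[351,335],[317,72]],c,z,s)
m=lambda i,j:(g[i]+g[j])/2
v=m(2,3)-m(4,5); print(np.degrees(np.arctan2(v[1],v[0])),np.linalg.norm(v),np.linalg.norm(g[0]-g[1]))
X=v/np.linalg.norm(v); Y=np.cross(Z,X)
for q in (m(2,3)-.069*X,m(4,5)+.069*X,m(0,1)-.019*X): print("mid rel tcp x,y",(q-s["position"])@X,(q-s["position"])@Y)
# carry
zc=.0238+.020
p0=M-.140*XB
Q=tp(A,20)
print(r.inverse_kinematics(p0+[0,0,.11],Q)); r.goto(p0+[0,0,.11],Q); s=r.sense(); print(s["t"],s["position"])
c=r.camera("wrist"); cv2.imwrite("pics/w8.png",c["color"][:,:,::-1])
d=r.camera("scene"); crop(d["color"],250,120,200,150,4,"pics/sc8.png")
E
```

```text
34.30787577730923 0.13647943057178097 0.05446276732793227
mid rel tcp x,y 0.06151012956108888 0.0003082030558217279
mid rel tcp x,y 0.06303069898930791 0.0003082030558217278
mid rel tcp x,y 0.06182915077050042 0.00023797336934469748
[ 0.35188081 -0.21934862  2.43097989 -0.27844875  0.6395263   2.27077751]
20.8167 [0.42071671 0.12458279 0.10978005]
```

View pics/w8.png

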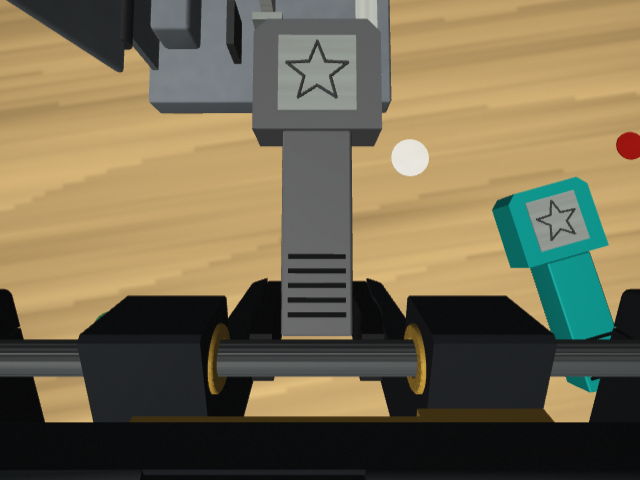

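View pics/sc8.png

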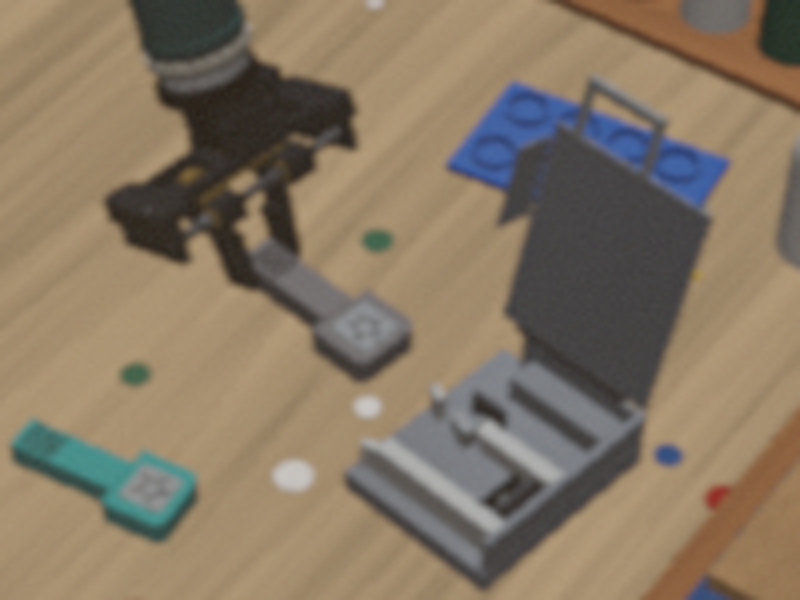

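```bash
python3 - <<'E'
from cell import r
from g import *
p0=M-.141*XB+[0,0,.0448]
r.move_linear(p0,vel=.12); s=r.sense(); print(s["t"],s["position"]-p0,s["ft_force"])
c=r.camera("wrist"); cv2.imwrite("pics/w9.png",c["color"][:,:,::-1]); np.savez("w9.npz",c=c,s=s)
d=r.camera("scene"); crop(d["color"],300,170,120,90,6,"pics/sc9.png")
E
```

```text
21.6083 [4.57519571e-04 5.46119851e-05 3.28960426e-04] [ 0.06261638 -0.33349183 -0.72301868]
```

View pics/w9.png

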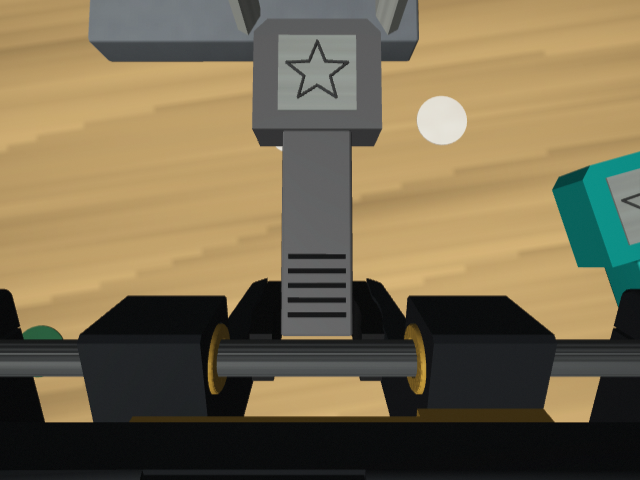

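View pics/sc9.png

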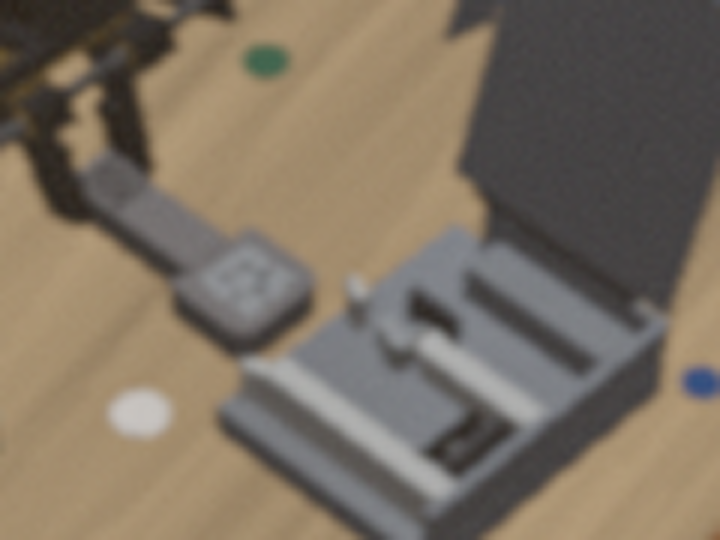

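Both flare posts, at (243,15) and (390,15), sit symmetrically about the cassette centre at x=317. I'll ease it in.

```bash
python3 - <<'E'
from cell import r
from g import *
b=r.move_linear(M-.108*XB+[0,0,.0446],vel=.05,force_limit=7); s=r.sense(); print(b,s["t"],(s["position"]-M)@XB,(s["position"]-M)@YB,s["ft_force"])
c=r.camera("wrist"); cv2.imwrite("pics/w10.png",c["color"][:,:,::-1])
E
```

```text
False 22.5167 -0.10828042358333942 -0.00025304476520400645 [-0.31963984  0.68149028 -0.67765331]
```

View pics/w10.png

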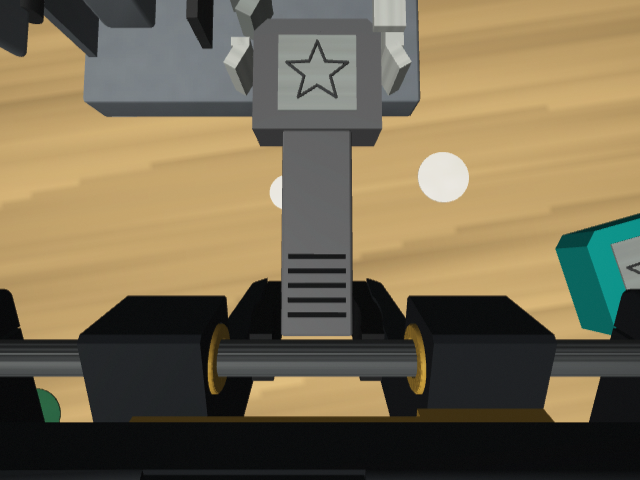

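```bash
python3 - <<'E'
from cell import r
from g import *
for x in np.arange(-.102,-.0475,.006):
    b=r.move_linear(M+x*XB+[0,0,.0444],vel=.03,force_limit=16); s=r.sense(); F=s["ft_force"]
    print(b,round(s["t"],2),((s["position"]-M)@XB*1e3).round(2),((s["position"]-M)@YB*1e3).round(2),"F",(F@XB).round(2),(F@YB).round(2),F[2].round(2))
    if b: break
c=r.camera("wrist"); cv2.imwrite("pics/w11.png",c["color"][:,:,::-1])
E
```

```text
False 22.92 -101.75 0.07 F -1.15 -0.52 -0.67
False 23.27 -95.89 -0.13 F 0.36 -0.12 -1.79
False 23.62 -90.95 -0.88 F -3.63 -3.13 0.97
False 23.97 -85.57 -1.12 F -6.18 -3.55 1.4
False 24.32 -78.64 -0.77 F -2.44 -3.15 -0.77
False 24.67 -72.3 -0.64 F -0.78 -4.93 -1.31
False 25.02 -66.28 -0.69 F -1.12 -4.98 -1.33
False 25.37 -60.28 -0.7 F -1.08 -6.69 -2.55
False 25.72 -54.29 -0.74 F -0.58 -5.23 -0.97
False 26.07 -48.25 -0.77 F -0.03 -5.33 -0.9
```

View pics/w11.png

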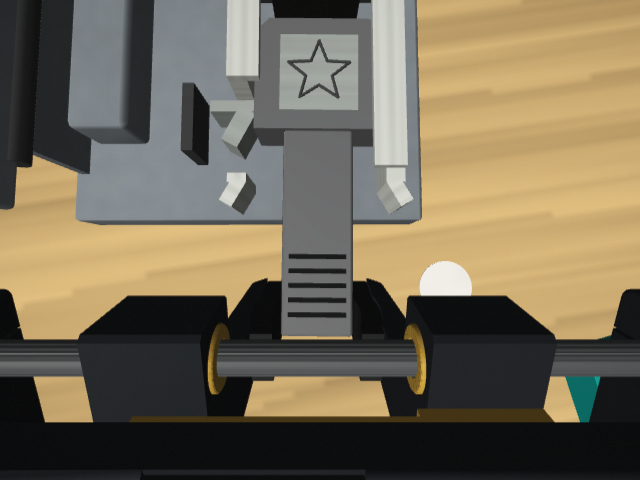

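The catch is pressed aside (Fy about -5 N), and the tooth sits beside the head at (235,115). Next I'll take fine steps and watch for the side force to drop at the click.

```bash
python3 - <<'E'
from cell import r
from g import *
for x in np.r_[np.arange(-.045,-.038,.002),np.arange(-.0375,-.030,.0008)]:
    b=r.move_linear(M+x*XB+[0,0,.0442],vel=.015,force_limit=12); r.hold(.08); s=r.sense(); F=s["ft_force"]
    print(b,round(s["t"],2),((s["position"]-M)@XB*1e3).round(2),((s["position"]-M)@YB*1e3).round(2),"F",(F@XB).round(2),(F@YB).round(2),F[2].round(2))
    if b or abs(F@YB)<2.5 or F@XB<-9: break
c=r.camera("wrist"); cv2.imwrite("pics/w12.png",c["color"][:,:,::-1])
cv2.imwrite("pics/w12c.png",cv2.resize(c["color"][0:240,150:450,::-1],None,fx=2.5,fy=2.5))
E
```

```text
False 26.55 -45.47 -0.78 F -2.15 -5.81 -0.07
False 26.92 -43.44 -0.78 F -1.86 -6.29 -0.08
False 27.28 -41.5 -0.82 F -2.33 -5.69 -0.11
False 27.65 -39.44 -0.79 F -1.88 -6.32 0.85
False 27.98 -38.0 -0.81 F -2.94 -5.14 1.36
False 28.32 -37.27 -0.81 F -2.95 -6.2 0.87
False 28.65 -36.53 -0.82 F -4.13 -5.75 1.5
False 28.98 -35.89 -0.87 F -3.77 -6.38 1.93
False 29.32 -35.46 -0.95 F -6.69 -5.97 3.94
False 29.65 -34.52 -0.54 F -5.52 -4.42 3.7
False 29.98 -33.98 -0.51 F -7.82 -4.45 5.68
False 30.32 -33.53 -0.54 F -9.95 -2.72 7.38
```

View pics/w12c.png

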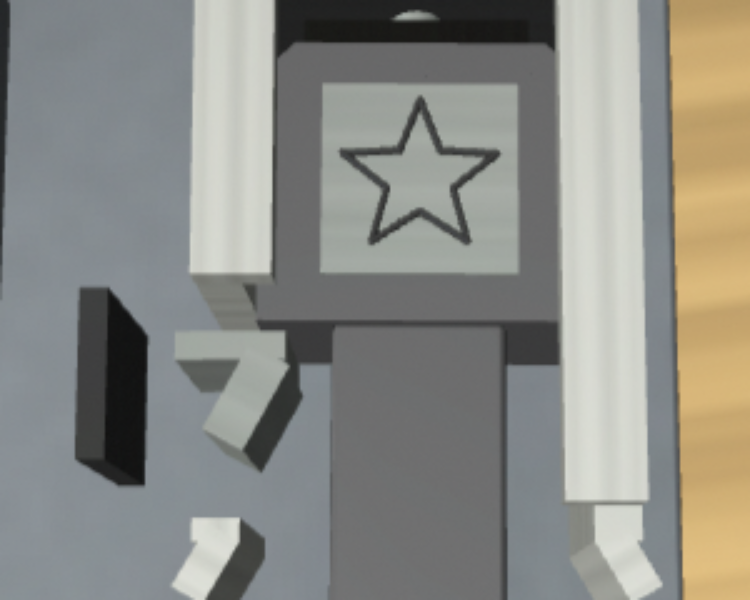

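It has clicked: the lateral force dropped and the tooth at crop (290,360) now stands behind the head's rear edge. Axial force is 10 N, so I'm stopping here, relaxing 1 mm and releasing.

```bash
python3 - <<'E'
from cell import r
from g import *
s=r.sense(); p=np.array(s["position"])
r.move_linear(p-.0010*XB,vel=.01); s=r.sense(); F=s["ft_force"]; print((F@XB).round(2),(F@YB).round(2),F[2].round(2))
r.ungrasp(); r.hold(.2); s=r.sense(); print(s["t"],s["width"],s["ft_force"])
a=np.radians(20); zz=np.sin(a)*XB-np.cos(a)*Z
r.move_linear(np.array(s["position"])-.09*zz,vel=.15)
s=r.sense(); print(s["t"],s["ft_force"]); c=r.camera("wrist"); np.savez("w13.npz",c=c,s=s)
cv2.imwrite("pics/w13.png",c["color"][:,:,::-1])
d=r.camera("side"); cv2.imwrite("pics/si13.png",d["color"][:,:,::-1])
E
```

```text
-5.57 -2.65 3.03
31.9583 1.0006264002251881 [-0.40964097 -0.66553175  0.39386112]
32.7083 [-0.95844749 -0.28321234 -0.77429286]
```

View pics/w13.png

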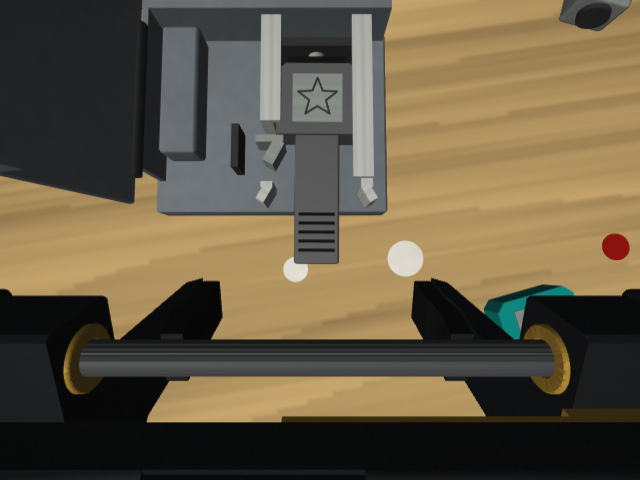

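View pics/si13.png

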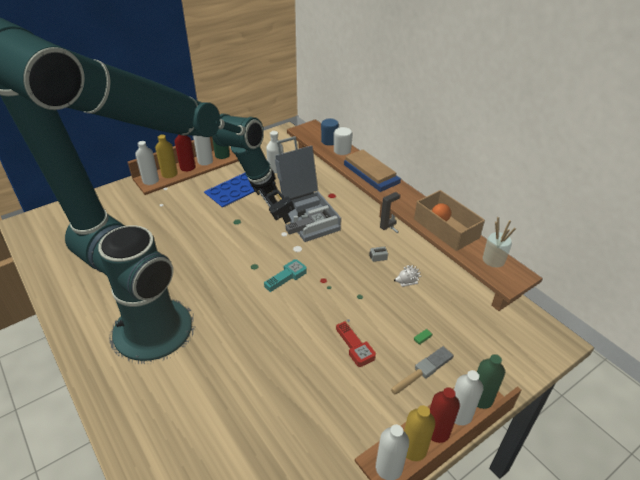

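```bash
python3 - <<'E'
from cell import r
from g import *
f=np.load("w13.npz",allow_pickle=True); c=f["c"].item(); s=f["s"].item()
P=ray([[294,263],[338.5,263],[282,63],[352,63]],c,.042,s)
print(((P-M)@XB*1e3).round(1),((P-M)@YB*1e3).round(1))
cv2.imwrite("pics/w13c.png",cv2.resize(c["color"][40:220,220:400,::-1],None,fx=3.3,fy=3.3,interpolation=cv2.INTER_CUBIC))
r.move_linear(np.array(r.sense()["position"])-.06*XB+[0,0,.10],vel=.2); r.hold(.3)
d=r.camera("scene"); cv2.imwrite("pics/sc14.png",d["color"][:,:,::-1]); print(r.sense()["t"])
E
```

```text
[-42.  -42.   95.3  95.3] [ 14.8 -14.5  23.7 -24.5]
33.8833
```

View pics/w13c.png

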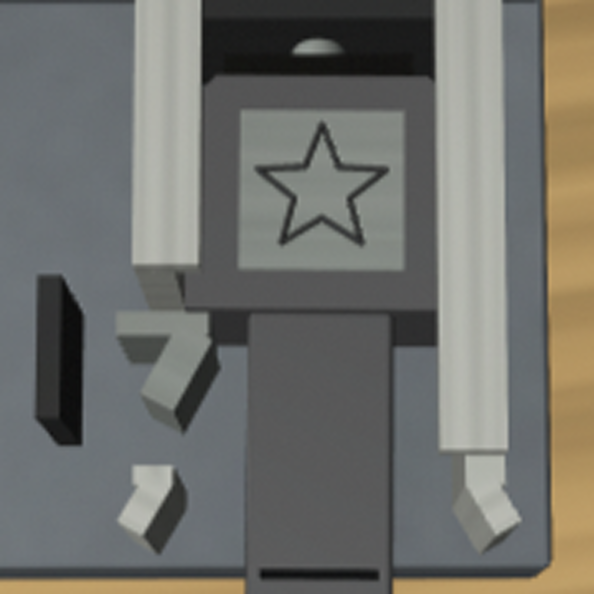

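View pics/sc14.png

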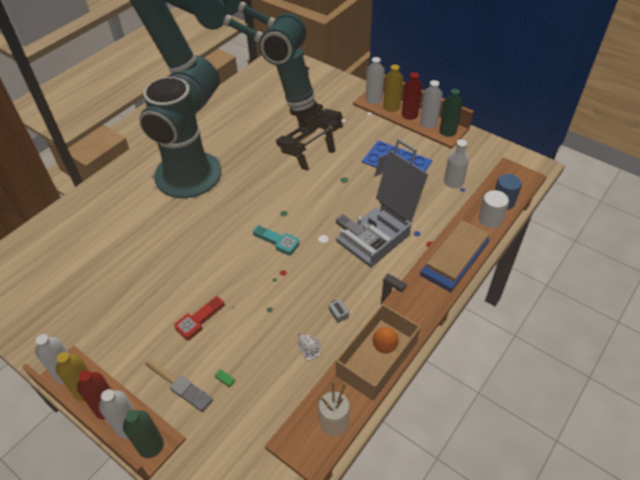

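The tooth stands behind the head's rear edge at crop (165,320). The guard is open, the bystanders are unmoved and the gripper is clear, so I'm handing in.

```bash
python3 -c "
from cell import r
r.close_job(); print(r.sense()['t'])"
```

```text
the job is handed in; nothing more can be done
the job is handed in; nothing more can be done
```

I handed the job in at about 34 s of the 61 s allowed; it reports no verdict. The guard is open on its stop, and the grey star cassette is clicked in and released.

- **Guard:** I lifted it with the closed fingers under the bar and carried it over past its balance point. The later side and scene pictures show it still resting open.
- **Insertion:** I gripped the cassette by the end of its tongue and eased it in, head first. The highest axial force I read was about 10 N, against the 25 N ramming limit.
- **Click:** The side force fell from about 6 N to under 3 N and the hand shifted sideways by 0.4 mm. The picture after release shows the tooth standing behind the head's rear edge.
- **Final position:** The cassette's middle measures about 27 mm inside the mouth. That is within the 15 to 35 mm given and matches the 27 mm I had estimated from the buffer face.
- **Other things:** In the last scene picture the bystanders and the red and turquoise cassettes are where they started, and the gripper is clear of everything.
- **One disagreement:** The first and second wrist views of the cassette differed by about 5 mm. I used the closer second view, and the in-hand check agreed with it.

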